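Set the egg cooker steaming

ROBOT

A 6-joint arm with a two-finger parallel gripper is mounted at the origin on a cart in front of the work surface, level with it; the furniture and walls round the work are solid. World frame = base frame: x ahead of the robot, y to its left, z up, the work surface at z = 0. Lengths are in m, angles in rad, forces in N, time in s.
With the tool pointing down it reaches from about 0.35 to 0.775 m from the base axis. Payload 5.5 kg.
Tool frame: the origin (TCP) lies between the finger pads; the fingertips stand 22 mm ahead of it and the grasp point (between the pads) lies 3 mm ahead of it; z points along the fingers, y is the line along which they close (so a half turn about z gives the same grasp; the last joint's range is limited). The gripper opens to 85 mm and grips with 20 to 120 N. Pads are 22 mm wide; open, the fingers measure 114 mm over their backs; the gripper's body (76 mm by 85 mm) begins 54 mm behind the grasp point. The pads swing forward as they close: fully open they stand 13 mm farther back than shut.
Start: joints at [1.132, 0.313, 0.046, 1.304, 0, 1.431], TCP at [0.169, 0.55, 0.253] pointing down, gripper open.
Joint ranges: [-2.76, 2.76], [-0.86, 1.69], [-1.03, 1.26], [-2.2, 2.34], [-1.47, 1.5], [-3.14, 3.14]. Speed limits (rad/s): [2.57, 2.57, 3.14, 3.14, 3.14, 3.14].

INTERFACE

Orientations are given as a unit quaternion [w, x, y, z].
In Python, from workcell import env gives the robot as it stands.
- The arm moves only by the shell command python3 nudge.py 'ROWS' [OPENING] [FORCE]. ROWS is a JSON list of rows, 1 to 8 of them, each of 6 numbers: dx, dy, dz in m, then a rotation vector rx, ry, rz in rad; each row is the pose to reach, as a shift and turn from the pose commanded when the command began, along the tool's axes at that moment; what a row does not reach only later rows make up. A row lasts 1/8 s, in which the tool goes at most 0.0625 m and 0.188 rad, less where a joint would pass 70% of its speed; a pose out of reach is approached as far as the arm can. OPENING is the finger opening in m, set as the command begins (- or left out keeps the last). The fingers move at their own pace and stop on an object; FORCE is the grip in N (left out, the last holds). Time passes only in rows, so rows that do not move let the fingers close. It prints the time, the measured TCP pose, the force, the opening and the grip force at its end.
- env.get_state(): the state, without advancing time (a new reading comes with each control period).
- env.read_camera(name): name is "scene" or "top" or "wrist"; returns a dict with "image" (480x640x3 uint8, red, green, blue), "K" (3x3 intrinsics, pixels), "D" ([k1, k2, p1, p2, k3] as OpenCV has them; the pictures are not rectified), "R" (3x3) and "t" (3): a world point X has camera coordinates R X + t. Camera axes: x right, y down, z forward; pixel columns grow to the right and rows downward; lengths in m; the calibration is good to about 2 mm. A picture is of the moment at which its call begins. There is no depth.
- env.hand_in(): hands the job in; it is judged then, once.
The state is a dict: "clock": time; "joint_pos": joint angles; "qvel": joint speeds; "tau": joint torques, N m; "tcp_pos": TCP position; "orientation": TCP orientation; "wrist_force": force on the tool from outside, world axes, zero at the start; "ft_torque": the same for the moment, N m; "finger_gap": finger opening in m; "grip_force": force on a finger pad.
Only numpy, scipy, OpenCV 4.12 (cv2) and the standard library are available. Lean on these libraries where they do the work, as an engineer would, in place of code of your own. Each camera call takes 0.05 s, during which the arm holds its last target. There are 200 camera calls.

TASK

The eggs are in the small cooker, so set it steaming. With the tips of the closed fingers, push its half-open lid down by the nose, without slamming it, until it latches shut and let go; then press the red mains rocker over to on (the end with the bar), and last press the green start key all the way in and let it come back. Press and push only: do not lift the lid further open, do not shove or lift the cooker, and leave the things around it where they stand.

Things in the scene. Friction and masses are not known exactly. Their poses are not given: they have to be found in the camera images.
- cooker: small white egg steamer, loose on the worktop, 3 to 4 kg: round barrel 180 mm across, 150 mm high, hinged lid, control chin in front. Origin: on the worktop under the barrel's axis; x points to its back (hinge), y to its left, z up. Chin: x -60 to -173, y +-86 mm; its black key panel (x -112 to -174 mm) slopes 0.2 rad: 131 mm high behind, 119 mm in front
- lid (a joint): lid hinge (rad): 0 shut, 0.45 to 0.75 at the start, stop at 1.45. Axis along the cooker's y at x +93, z 150 mm in its frame. It stays where left above 0.45; 1 to 3 N at the nose push it down; from below it springs back to 0.45 unless latched. At 0.09 the striker under the nose meets the sprung catch, 8 to 12 N snap it home onto a firm stop; latched it rests at 0.007
- lid_nose (a point): centre of the top face of the lid's nose, the light grey ribbed block 36 x 52 mm (x, y) at the lid's front edge, where to push. It moves with the lid: with the lid shut it is at x -92, z 164 mm in the cooker's frame, 185 mm in front of the hinge and 14 mm above it; its z axis points out of the lid. The lid's dome behind the nose rises 18 mm above it
- rocker (a joint): red mains rocker on the left of the panel, 26 x 45 mm, long side along the cooker's y (rad): 0 off, 0.30 on. It snaps over centre at 0.15 and then stays; it takes 3 to 6 N at its end, then comes to a firm stop
- rocker_on_end (a point): top of the rocker's left (+y) end, marked with a white bar (the right end has a white ring): press here for on. While off it stands up about 18 mm above the panel, 16 mm left of the rocker's middle, z axis then along the panel's normal; as it goes on it sinks 5 mm towards the panel
- start_top (a point): centre of the top of the round green start key, 29 mm across, with a white triangle, on the right (-y) of the panel, 10 mm above it; z axis along the panel's normal, which leans 0.2 rad to the front
- start_key (a joint): travel of the start key into the panel (m): 0 out, 0.005 fully in; sprung, starts to move at 1.5 N and is fully in at 4 N; comes back by itself
- release_tab (a point): centre of the top of the grey lid-release tab, 28 x 34 mm, in the middle of the panel between rocker and start key, standing about 5 mm above it. Not needed: pressing it frees the catch and the lid springs up again
- bell: chrome order bell on a black foot, 84 mm across, 56 mm high, bystander; origin under its centre
- dish: small black dip dish, 70 mm across, 19 mm high, bystander; origin under its centre
- soy_bottle: brown squeeze bottle with a cone nozzle, 54 mm across, 170 mm high, bystander; origin under its centre. It stands by the post of the overhead shelf, behind and to the left of the cooker: keep the arm clear of post and shelf by coming in from the front
- beaker: pink measuring beaker, 98 mm across, 95 mm high, bystander; origin under its centre

How it is judged:
By the outcome, as a careful person would: the job done as asked, in the order asked, and still so for the second after the job is handed in, with the robot touching nothing.
It also fails if it takes over 58 s, if anything falls off the work surface, if the arm or the gripper's body presses on something with over 40 N, if the wrist force passes 120 N, or if a joint passes its speed limit or range.

## Working session

There is one attempt and no reset: what is moved stays moved. The work goes in short steps, Python scripts to look and compute and a shell command to move; the robot and the scene stay as the last step left them, time stands still between calls to the robot, and variables do not carry over. Pictures are saved under pics/ and viewed, at most 10 in all, crops included, and the job is handed in when it is done.

```bash
ls; mkdir -p pics
python3 - <<'E'
from workcell import env
import cv2
for n in ["scene","top"]:
    c=env.read_camera(n); cv2.imwrite(f"pics/{n}0.png",c["image"][:,:,::-1])
    print(n,c["K"],c["D"],c["R"],c["t"])
s=env.get_state();print(s)
E
```

```text
nudge.py
pics
workcell.py
scene [[434.76237765   0.         318.81931535]
 [  0.         434.76237765 242.43065592]
 [  0.           0.           1.        ]] [-0.05926601  0.          0.          0.          0.        ] [[ 0.84217206 -0.53919609  0.00371514]
 [-0.39527631 -0.62204026 -0.6758865 ]
 [ 0.36674632  0.56774422 -0.73699636]] [-0.42173394  0.34975864  0.70449418]
top [[611.69425927   0.         317.78364601]
 [  0.         611.69425927 227.84319869]
 [  0.           0.           1.        ]] [-0.04797844  0.          0.          0.          0.        ] [[-0.01053667 -0.99904978  0.04229085]
 [-0.98177275  0.00230966 -0.19004454]
 [ 0.18976628 -0.04352244 -0.98086419]] [0.07546717 0.58493934 1.2722849 ]
{'clock': 0.1, 'joint_pos': array([1.13239311e+00, 3.13902949e-01, 4.51052096e-02, 1.30361621e+00,
       5.54936869e-06, 1.43118953e+00]), 'qvel': array([ 0.00115747, -0.00146244,  0.00277722, -0.00014954, -0.00078723,
       -0.00157292]), 'tau': array([ 3.07965092e-03, -4.81724238e+01,  2.99245155e+01,  1.27864850e-02,
       -8.49587605e-05,  2.17086944e-05]), 'tcp_pos': array([0.16909408, 0.54913468, 0.2525159 ]), 'orientation': array([-2.33169858e-04,  1.48843026e-01,  9.88860506e-01, -7.74477859e-04]), 'wrist_force': array([-0.5476875 ,  0.02571069, -0.02578773]), 'ft_torque': array([0.03412641, 0.00554609, 0.00060509]), 'grip_force': 0.0, 'finger_gap': 0.08550429596878567}
```

View pics/scene0.png

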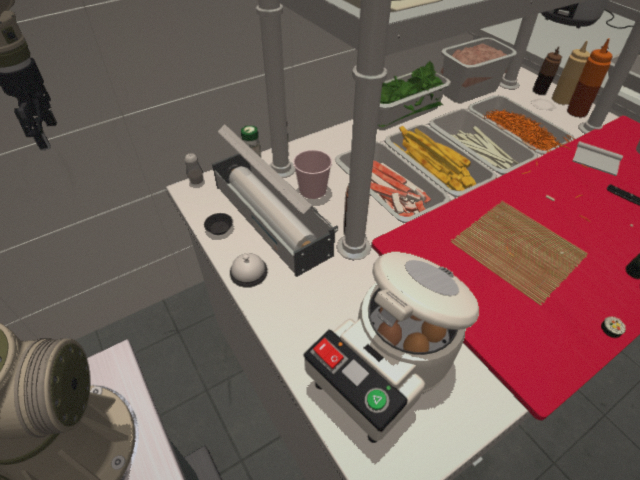

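View pics/top0.png

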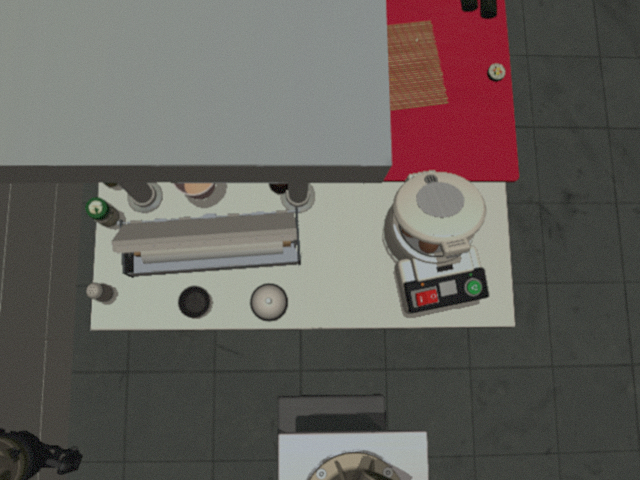

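The scene view shows the cooker with its rocker at (329,352), start key at (377,399) and nose at (393,305). In the top view these are at (426,297), (473,287) and (457,243). Next I'll measure them by colour and look at enlarged crops.

```bash
cat > h.py <<'E'
import numpy as np, cv2
from workcell import env
def ray(c,px):
    u=cv2.undistortPoints(np.array([[px]],float),c["K"],np.array(c["D"]))[0,0]
    R=np.array(c["R"]);d=R.T@np.array([u[0],u[1],1]);return -R.T@np.array(c["t"]),d/np.linalg.norm(d)
def tri(c1,p1,c2,p2):
    o1,d1=ray(c1,p1);o2,d2=ray(c2,p2)
    a=np.linalg.lstsq(np.c_[d1,-d2],o2-o1,rcond=None)[0]
    q1=o1+a[0]*d1;q2=o2+a[1]*d2;return (q1+q2)/2,np.linalg.norm(q1-q2)
def plane(c,px,z):
    o,d=ray(c,px);return o+d*(z-o[2])/d[2]
def proj(c,X):
    return cv2.projectPoints(np.array([X],float),cv2.Rodrigues(np.array(c["R"]))[0],np.array(c["t"]),c["K"],np.array(c["D"]))[0][0,0]
def blob(c,col,roi):
    x0,y0,x1,y1=roi;h=cv2.cvtColor(c["image"],cv2.COLOR_RGB2HSV)
    if col=="g": m=cv2.inRange(h,(45,90,50),(85,255,255))
    else: m=cv2.inRange(h,(0,130,90),(8,255,255))|cv2.inRange(h,(172,130,90),(180,255,255))
    k=np.zeros_like(m);k[y0:y1,x0:x1]=m[y0:y1,x0:x1]
    cs=cv2.findContours(k,cv2.RETR_EXTERNAL,cv2.CHAIN_APPROX_NONE)[0]
    b=cv2.convexHull(max(cs,key=cv2.contourArea));M=cv2.moments(b)
    return (M["m10"]/M["m00"],M["m01"]/M["m00"]),cv2.minAreaRect(b)
E
python3 - <<'E'
from h import *
s=env.read_camera("scene");t=env.read_camera("top")
for col,rs,rt in [("g",(350,375,410,420),(455,270,495,305)),("r",(305,330,350,375),(408,282,442,312))]:
    a,ra=blob(s,col,rs);b,rb=blob(t,col,rt);print(col,a,ra,b,rb,tri(s,a,t,b))
A=cv2.resize(s["image"][240:440,290:490],(600,600),interpolation=cv2.INTER_CUBIC)
B=cv2.resize(t["image"][160:320,380:500],(600,800),interpolation=cv2.INTER_CUBIC)
cv2.imwrite("pics/s1.png",A[:,:,::-1]);cv2.imwrite("pics/t1.png",cv2.resize(t["image"][220:320,385:505],(720,600),interpolation=cv2.INTER_CUBIC)[:,:,::-1])
E
```

```text
g (376.1436265709156, 399.2812687013764) ((376.0, 399.5), (19.0, 18.0), 90.0) (473.61577608142494, 286.93765903307883) ((473.5, 287.0), (12.0, 13.0), 90.0) (array([ 0.4469814 , -0.23931183,  0.1356695 ]), np.float64(0.00017879881283738982))
r (327.8294829482948, 352.65126512651267) ((327.7500305175781, 352.7500305175781), (27.577163696289062, 16.970561981201172), 45.0) (426.45012626262627, 297.30176767676767) ((426.3705749511719, 297.41766357421875), (13.341225624084473, 21.15072250366211), 77.47119140625) (array([ 0.4267412 , -0.14036983,  0.14230941]), np.float64(0.00041862092599781654))
```

View pics/s1.png

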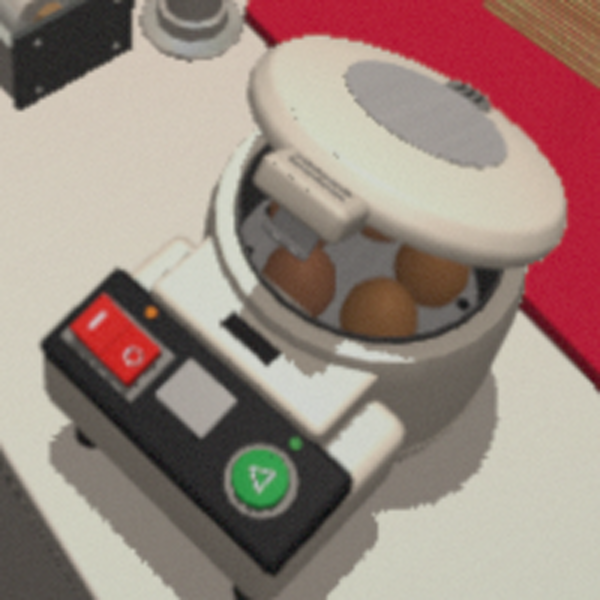

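View pics/t1.png

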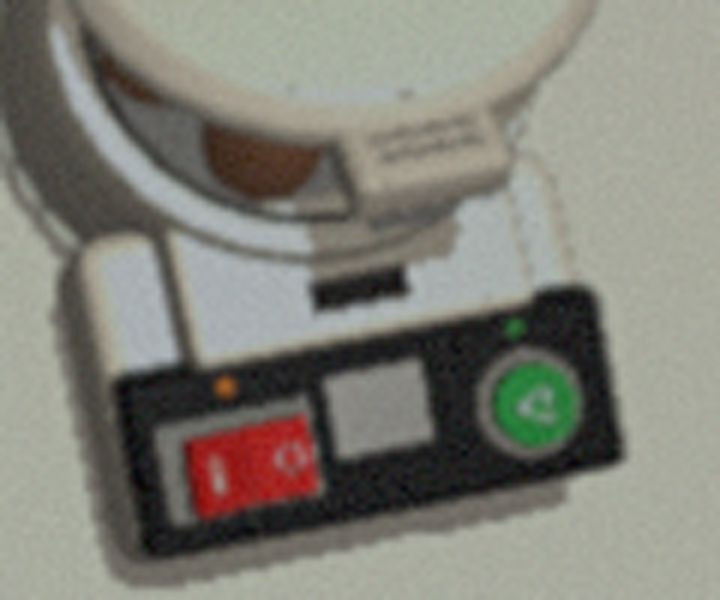

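The crops show the nose's top face centred near scene (394,303) and top (456,246). The rocker's bar is at scene (322.3,346.7) and top (421.2,298.8). The panel corners in the top crop are (150,553), (618,455), (590,290) and (118,375).

Run:
```python
from h import *
s=env.read_camera("scene");t=env.read_camera("top")
S=lambda x,y:(290+x/3,240+y/3)
T=lambda x,y:(385+x/6,220+y/6)
for n,a,b in [("nose",S(312,190),T(428,155)),("noseBL",S(285,152),T(345,150)),("noseBR",S(368,205),T(497,110)),("noseFR",S(345,232),T(510,165)),("noseFL",S(256,178),T(362,203)),("bar",S(97,320),T(217,473)),("ring",S(133,355),T(291,459)),("tab",S(196,398),T(379,410))]:
    print(n,*tri(s,a,t,b))
FL,FR=plane(t,T(150,553),.119),plane(t,T(618,455),.119)
BL,BR=plane(t,T(118,375),.131),plane(t,T(590,290),.131)
print(FL,FR,BL,BR,np.linalg.norm(FL-FR),np.linalg.norm(BL-BR))
for a,b in((FL,FR),(BL,BR)):print("yaw",np.arctan2((a-b)[1],(a-b)[0])-np.pi/2)
g=np.array([.447,-.2393])
yaw=np.mean([np.arctan2((a-b)[1],(a-b)[0])-np.pi/2 for a,b in((FL,FR),(BL,BR))])
ex=np.array([np.cos(yaw),np.sin(yaw)]);ey=np.array([-ex[1],ex[0]])
mid=(FL+FR+BL+BR)[:2]/4;o=mid+.143*ex;print("origin",o,yaw)
for n,p in(("key",g),("nose",tri(s,S(312,190),t,T(428,155))[0][:2]),("bar",tri(s,S(97,320),t,T(217,473))[0][:2])):print(n,(p-o)@ex,(p-o)@ey)
```

```text
nose [ 0.51225002 -0.17552194  0.25356615] 0.0003627976002231219
noseBL [ 0.51503389 -0.15050438  0.25219407] 0.0016113978221716334
noseBR [ 0.52621725 -0.19730349  0.25693993] 0.0008832519078469262
noseFR [ 0.50960424 -0.20140416  0.25361272] 0.0009768336227660753
noseFL [ 0.49706176 -0.15457211  0.25016084] 0.002231862451532985
bar [ 0.42370501 -0.12878293  0.14638472] 0.0008809005846234454
ring [ 0.42865951 -0.15451427  0.14414095] 0.0016819936649057501
tab [ 0.44558554 -0.18768168  0.13392322] 0.0015663744927634188
[ 0.3986037  -0.11051653  0.119     ] [ 0.43009042 -0.2733899   0.119     ] [ 0.45765702 -0.09955886  0.131     ] [ 0.48540506 -0.26321632  0.131     ] 0.16588896985212195 0.16599311907930706
yaw 0.19096452572737332
yaw 0.1679523054511991
origin [ 0.58364254 -0.16114537] 0.1794584155892862
key -0.14839847672403444 -0.052509259587857356
nose -0.07281216911726787 -0.0014023547975011094
bar -0.15159242812863863 0.06039104426018434
```

```bash
cat >> h.py <<'E'
from scipy.spatial.transform import Rotation as Ro
O=np.array([.5836,-.1611]);YAW=.18
EX=np.array([np.cos(YAW),np.sin(YAW),0]);EY=np.array([-EX[1],EX[0],0]);EZ=np.array([0,0,1.])
def W(x,y,z): return np.r_[O,0]+x*EX+y*EY+z*EZ
def nose(th): return 0.093-.185*np.cos(th)+.014*np.sin(th), .150+.185*np.sin(th)+.014*np.cos(th)
def go(tip,tilt=0.,st=None):
    "row (tool axes) that takes the fingertips to world point tip, tool leaning tilt to the cooker's front"
    st=st or env.get_state();q=np.array(st["orientation"]);Rc=Ro.from_quat(np.r_[q[1:],q[0]]).as_matrix()
    z=np.sin(tilt)*EX-np.cos(tilt)*EZ;Rd=np.c_[np.cross(EY,z),EY,z]
    d=Rc.T@(np.array(tip)-.022*z-np.array(st["tcp_pos"]))
    return np.r_[d,Ro.from_matrix(Rc.T@Rd).as_rotvec()].round(4)
def tip(st):
    q=np.array(st["orientation"]);return np.array(st["tcp_pos"])+.022*Ro.from_quat(np.r_[q[1:],q[0]]).as_matrix()[:,2]
def cook(p):
    d=np.array(p)-np.r_[O,0];return np.array([d@EX,d@EY,d[2]]).round(4)
E
python3 - <<'E'
from h import *
print(go([.40,.15,.32]));print(go(W(-.13,0,.32)), W(-.13,0,.32))
E
```

```text
[-3.381e-01 -3.138e-01 -8.890e-02 -5.000e-04 -2.000e-04 -4.788e-01]
[-4.898e-01 -6.170e-01 -8.870e-02 -5.000e-04 -2.000e-04 -4.788e-01] [ 0.45570032 -0.18437384  0.32      ]
```

```bash
python3 nudge.py '[[-0.338,-0.314,-0.089,0,0,-0.479],[-0.338,-0.314,-0.089,0,0,-0.479],[-0.338,-0.314,-0.089,0,0,-0.479],[-0.338,-0.314,-0.089,0,0,-0.479],[-0.338,-0.314,-0.089,0,0,-0.479],[-0.338,-0.314,-0.089,0,0,-0.479],[-0.338,-0.314,-0.089,0,0,-0.479],[-0.338,-0.314,-0.089,0,0,-0.479]]' 0 20
python3 - <<'E'
from h import *
print(go(W(-.13,0,.32)))
E
```

```text
clock: 1.3
tcp_pos: [0.401, 0.1477, 0.343]
orientation: [0.001, -0.089, 0.996, 0.0]
wrist_force: [-0.0, 0.5, 0.3]
finger_gap: -0.0
grip_force: 0.0
[ 4.900e-03 -3.365e-01  1.100e-03 -1.000e-04  1.500e-03 -2.200e-03]
```

```bash
python3 nudge.py '[[0.005,-0.336,0,0,0,0],[0.005,-0.336,0,0,0,0],[0.005,-0.336,0,0,0,0],[0.005,-0.336,0,0,0,0],[0.005,-0.336,0,0,0,0],[0.005,-0.336,0,0,0,0],[0.005,-0.336,0,0,0,0],[0.005,-0.336,0,0,0,0]]'
python3 - <<'E'
from h import *
s=env.get_state();print(cook(tip(s)))
a=env.read_camera("wrist");b=env.read_camera("top");c=env.read_camera("scene")
th=.517;x,z=nose(th)
import cv2
w=a["image"].copy()
for dx in(-.018,0,.018):
  for dy in(-.026,0,.026):
    P=W(x+dx*np.cos(th),dy,z-(-dx)*np.sin(th)) ;u=proj(a,P);print(dx,dy,u.round(0));cv2.circle(w,tuple(int(v) for v in u),2,(255,0,255),-1)
cv2.imwrite("pics/w2.png",w[:,:,::-1])
E
```

```text
clock: 2.3
tcp_pos: [0.4549, -0.1808, 0.3423]
orientation: [-0.0, -0.09, 0.996, 0.0]
wrist_force: [-0.2, 0.4, 0.8]
finger_gap: -0.0001
grip_force: 0.0
[-0.1302  0.0037  0.3203]
-0.018 -0.026 [275. 330.]
-0.018 0 [317. 330.]
-0.018 0.026 [358. 330.]
0 -0.026 [274. 360.]
0 0 [317. 360.]
0 0.026 [359. 360.]
0.018 -0.026 [273. 391.]
0.018 0 [316. 391.]
0.018 0.026 [360. 391.]
```

View pics/w2.png

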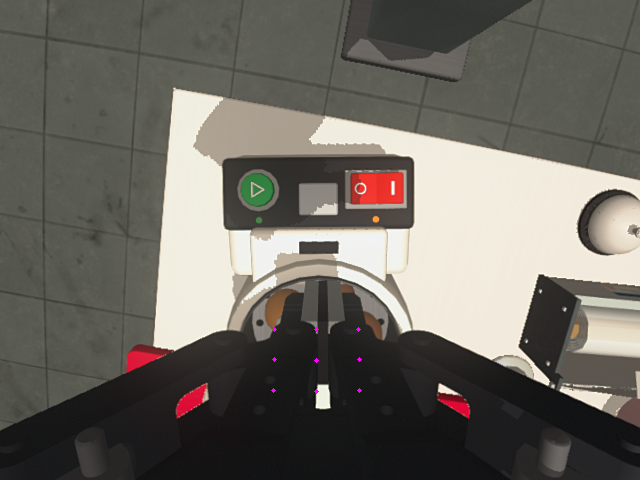

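The wrist view shows the panel square to the tool, so the yaw is right. Its corners are about (223,158), (413,157), (413,228) and (223,229); the key is at (258,190) and the bar at (393,187). The fingers hide the nose.

Run:
```python
from h import *
a=env.read_camera("wrist")
for n,p,z in[("FR",(223,158),.119),("FL",(413,157),.119),("BL",(413,228),.131),("BR",(223,229),.131),("key",blob(a,"g",(225,160,290,215))[0],.134),("bar",(393,187),.142),("ring",(361,187),.139),("tab",(318,199),.130),("slot",(319,247),.131)]:
    P=plane(a,p,z);print(n,P.round(4),cook(P))
# lid grey disc / nose darkness: nose ribs in both views
```

```text
FR [ 0.4278 -0.2735  0.119 ] [-0.1734 -0.0827  0.119 ]
FL [ 0.3969 -0.1107  0.119 ] [-0.1746  0.083   0.119 ]
BL [ 0.4566 -0.0989  0.131 ] [-0.1138  0.0839  0.131 ]
BR [ 0.4878 -0.2633  0.131 ] [-0.1125 -0.0834  0.131 ]
key [ 0.4467 -0.2387  0.134 ] [-0.1486 -0.0519  0.134 ]
bar [ 0.4235 -0.1268  0.142 ] [-0.1514  0.0625  0.142 ]
ring [ 0.4287 -0.1525  0.139 ] [-0.1509  0.0362  0.139 ]
tab [ 0.4466 -0.1858  0.13  ] [-0.1392  0.0003  0.13  ]
slot [ 0.4887 -0.1772  0.131 ] [-0.0962  0.0012  0.131 ]
```

```bash
python3 nudge.py '[[-0.03,-0.004,0.01,0,0,0],[-0.058,-0.004,0.03,0,0,0],[-0.058,-0.004,0.047,0,0,0],[-0.058,-0.004,0.052,0,0,0]]'
python3 - <<'E'
from h import *
s=env.get_state();print(cook(tip(s)),s["wrist_force"])
b=env.read_camera("top");c=env.read_camera("scene")
A=cv2.resize(c["image"][230:350,330:490],(800,600),interpolation=cv2.INTER_CUBIC)
cv2.imwrite("pics/s3.png",A[:,:,::-1])
E
```

```text
clock: 3.0
tcp_pos: [0.5126, -0.1738, 0.2892]
orientation: [-0.001, -0.091, 0.996, 0.001]
wrist_force: [-0.1, -1.0, 0.8]
finger_gap: -0.0002
grip_force: 0.0
[-7.210e-02  2.000e-04  2.672e-01] [-0.09238225 -0.96676069  0.78829266]
```

View pics/s3.png

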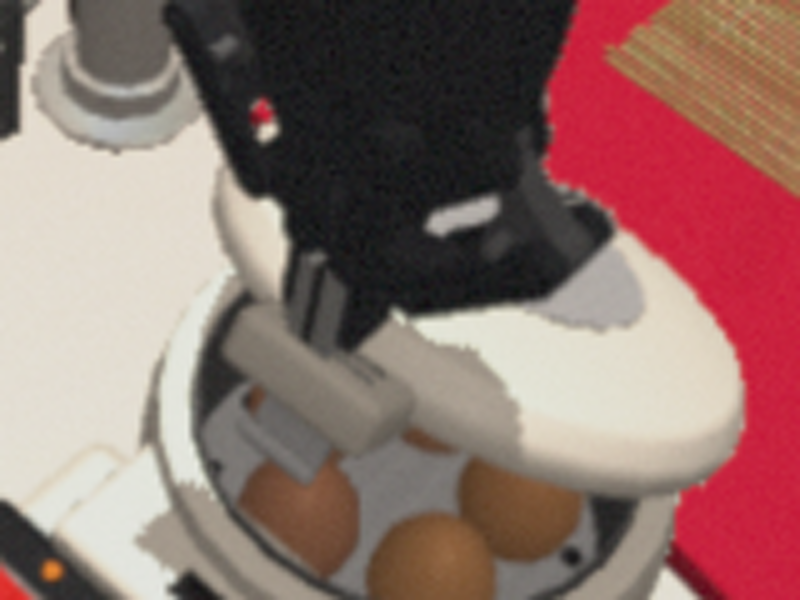

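The crop shows the fingertips centred over the middle of the nose's top face and a few mm above it. Next I'll descend gently along the lid's arc.

```bash
python3 nudge.py '[[0,0,0.004,0,0,0],[0,0,0.008,0,0,0],[0,0,0.012,0,0,0],[0.001,0,0.016,0,0,0],[0.002,0,0.020,0,0,0]]'
python3 - <<'E'
from h import *
s=env.get_state();print(cook(tip(s)),s["wrist_force"])
E
```

```text
clock: 3.72
tcp_pos: [0.511, -0.1755, 0.2701]
orientation: [0.0, -0.09, 0.996, -0.0]
wrist_force: [0.1, 0.2, 2.4]
finger_gap: 0.0002
grip_force: 0.7
[-0.074  -0.0012  0.2481] [0.08930574 0.20313634 2.35870616]
```

```bash
python3 nudge.py '[[0.004,0,0.007,0,0,0],[0.007,0,0.014,0,0,0],[0.010,0,0.021,0,0,0],[0.013,0,0.028,0,0,0],[0.015,0,0.035,0,0,0],[0.017,0,0.042,0,0,0],[0.018,0,0.048,0,0,0],[0.019,0,0.053,0,0,0]]'
python3 - <<'E'
from h import *
s=env.get_state();print(cook(tip(s)),s["wrist_force"])
E
```

```text
clock: 4.72
tcp_pos: [0.492, -0.1786, 0.2168]
orientation: [-0.0, -0.09, 0.996, 0.0]
wrist_force: [-0.8, 0.3, 2.3]
finger_gap: 0.0
grip_force: 1.0
[-0.0932 -0.0009  0.1948] [-0.77440992  0.31903591  2.33090688]
```

```bash
python3 nudge.py '[[0,0,0.004,0,0,0],[0.001,0,0.007,0,0,0],[0.001,0,0.010,0,0,0],[0.001,0,0.012,0,0,0],[0.001,0,0.014,0,0,0],[0.001,0,0.0155,0,0,0],[0.001,0,0.017,0,0,0]]'
python3 - <<'E'
from h import *
s=env.get_state();print(cook(tip(s)),s["wrist_force"])
E
```

```text
clock: 5.6
tcp_pos: [0.489, -0.1791, 0.2]
orientation: [-0.002, -0.09, 0.996, -0.0]
wrist_force: [-10.9, -2.1, 6.6]
finger_gap: -0.0001
grip_force: 6.3
[-0.0964 -0.0008  0.178 ] [-10.89804897  -2.0749483    6.59512613]
```

The tool is being pushed forward with 11 N, so the back of the fingers is touching the dome. I'll ease forward on the nose before pressing on.

```bash
python3 nudge.py '[[0.003,0,0,0,0,0],[0.006,0,0,0,0,0],[0.007,0,0,0,0,0]]'
python3 - <<'E'
from h import *
s=env.get_state();print(cook(tip(s)),s["wrist_force"])
c=env.read_camera("scene")
A=cv2.resize(c["image"][260:420,310:470],(600,600),interpolation=cv2.INTER_CUBIC)
cv2.imwrite("pics/s4.png",A[:,:,::-1])
for n,col,r in[("key","g",(345,370,415,425))]:
    p=blob(c,col,r)[0];print(n,p)
E
```

```text
clock: 5.98
tcp_pos: [0.4851, -0.1803, 0.2005]
orientation: [0.001, -0.09, 0.996, -0.0]
wrist_force: [1.4, 0.5, 1.5]
finger_gap: -0.0002
grip_force: 0.7
[-0.1003 -0.0013  0.1785] [1.44915256 0.495118   1.54972419]
key (376.19150209455415, 399.293237582286)
```

View pics/s4.png

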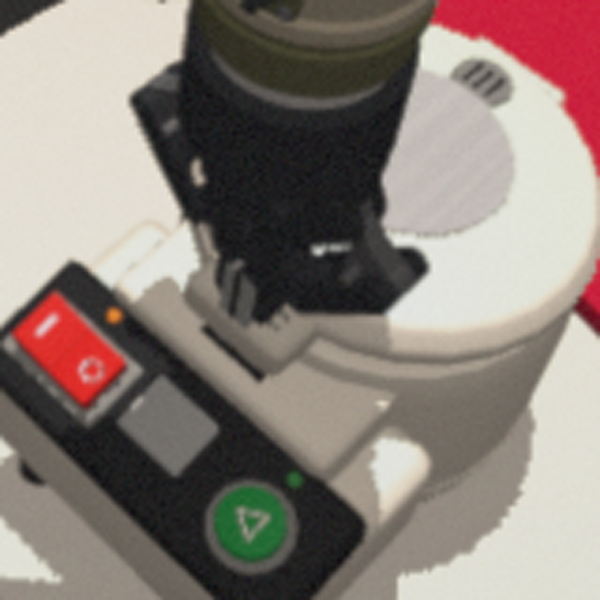

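The cooker has not moved (key still at (376.2,399.3)), the lid is almost down and the tips are on the nose. Next I'll press slowly onto the catch.

```bash
python3 nudge.py '[[0,0,0.0015,0,0,0],[0,0,0.003,0,0,0],[0,0,0.0045,0,0,0],[0,0,0.006,0,0,0],[0,0,0.0075,0,0,0],[0,0,0.009,0,0,0]]'
python3 - <<'E'
from h import *
s=env.get_state();print(cook(tip(s)),s["wrist_force"])
E
```

```text
clock: 6.78
tcp_pos: [0.4841, -0.1804, 0.1913]
orientation: [-0.0, -0.09, 0.996, -0.0]
wrist_force: [-2.1, -2.1, 3.3]
finger_gap: -0.0
grip_force: 1.6
[-0.1014 -0.0012  0.1693] [-2.09308916 -2.0970652   3.28966123]
```

```bash
python3 nudge.py '[[0,0,0.001,0,0,0],[0,0,0.002,0,0,0],[0,0,0.003,0,0,0],[0,0,0.004,0,0,0]]'
python3 - <<'E'
from h import *
s=env.get_state();print(cook(tip(s)),s["wrist_force"])
E
```

```text
clock: 7.28
tcp_pos: [0.4844, -0.1801, 0.187]
orientation: [-0.0, -0.09, 0.996, 0.0]
wrist_force: [-0.8, 0.6, 0.5]
finger_gap: 0.0
grip_force: 0.4
[-0.101  -0.0009  0.165 ] [-0.79480282  0.61936102  0.4687963 ]
```

```bash
python3 nudge.py '[[0,0,0.001,0,0,0],[0,0,0.002,0,0,0],[0,0,0.003,0,0,0]]'
python3 - <<'E'
from h import *
s=env.get_state();print(cook(tip(s)),s["wrist_force"])
E
```

```text
clock: 7.65
tcp_pos: [0.4844, -0.1801, 0.1849]
orientation: [0.0, -0.09, 0.996, -0.0]
wrist_force: [-4.2, 1.1, 11.2]
finger_gap: 0.0002
grip_force: 5.4
[-0.101  -0.0009  0.1629] [-4.16694357  1.13336277 11.18107948]
```

```bash
python3 nudge.py '[[0,0,0.0008,0,0,0],[0,0,0.0015,0,0,0]]'
python3 - <<'E'
from h import *
s=env.get_state();print(cook(tip(s)),s["wrist_force"])
E
python3 nudge.py '[[0,0,-0.003,0,0,0],[0.003,0,-0.010,0,0,0],[0.01,0,-0.025,0,0,0],[0.02,0,-0.055,0,0,0],[0.06,0,-0.08,0,0,0],[0.09,0,-0.08,0,0,0],[0.09,0,-0.08,0,0,0]]'
python3 - <<'E'
from h import *
s=env.get_state();print(cook(tip(s)),s["wrist_force"])
c=env.read_camera("scene");t=env.read_camera("top")
A=cv2.resize(c["image"][240:440,290:490],(600,600),interpolation=cv2.INTER_CUBIC)
cv2.imwrite("pics/s5.png",A[:,:,::-1])
print(tri(c,blob(c,"g",(345,370,415,425))[0],t,blob(t,"g",(455,270,495,305))[0]))
print(go(W(-.1514,.064,.165),.2))
E
```

```text
clock: 7.9
tcp_pos: [0.4844, -0.1801, 0.1847]
orientation: [0.001, -0.09, 0.996, -0.0]
wrist_force: [-6.7, 3.3, 17.8]
finger_gap: -0.0002
grip_force: 9.1
[-0.101  -0.001   0.1627] [-6.65480863  3.30654717 17.84790485]
clock: 8.78
tcp_pos: [0.3945, -0.1966, 0.2641]
orientation: [0.001, -0.089, 0.996, -0.0]
wrist_force: [0.9, -0.3, -0.1]
finger_gap: -0.0003
grip_force: 0.0
[-0.1924 -0.0011  0.2421] [ 0.85353631 -0.26081231 -0.09076622]
(array([ 0.44823299, -0.23868831,  0.13297265]), np.float64(0.0007309949897866123))
[-0.035   0.0655  0.0768 -0.0009 -0.1988 -0.0006]
```

View pics/s5.png

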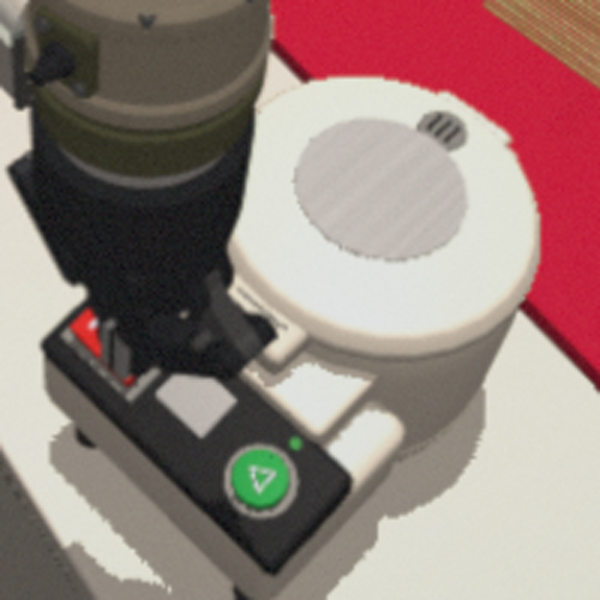

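The lid is shut and stays down, and the cooker has not moved. Next is the rocker, with the tool tilted along the panel normal.

```bash
python3 nudge.py '[[0,0.03,0.02,0,-0.1,0],[-0.02,0.0655,0.04,0,-0.199,0],[-0.035,0.0655,0.065,0,-0.199,0],[-0.035,0.0655,0.0768,0,-0.199,0],[-0.035,0.0655,0.0768,0,-0.199,0]]'
python3 - <<'E'
from h import *
s=env.get_state();print(cook(tip(s)),s["wrist_force"],go(W(-.1514,.063,.142),.2))
E
```

```text
clock: 9.5
tcp_pos: [0.4183, -0.1254, 0.1852]
orientation: [0.098, -0.09, 0.991, 0.01]
wrist_force: [0.2, 0.0, -0.2]
finger_gap: -0.0002
grip_force: 0.0
[-0.1519  0.0648  0.1637] [ 0.23099099  0.00527895 -0.17737469] [ 0.0038 -0.0018  0.0213  0.0018 -0.0029  0.0004]
```

```bash
python3 nudge.py '[[0.002,-0.001,0.006,0,0,0],[0.004,-0.001,0.012,0,0,0],[0.004,-0.001,0.015,0,0,0],[0.004,-0.001,0.017,0,0,0],[0.004,-0.001,0.019,0,0,0],[0.004,-0.001,0.021,0,0,0]]'
python3 - <<'E'
from h import *
s=env.get_state();print(cook(tip(s)),s["wrist_force"])
E
```

```text
clock: 10.25
tcp_pos: [0.4191, -0.1265, 0.1648]
orientation: [0.099, -0.09, 0.991, 0.009]
wrist_force: [-2.5, 2.6, 5.7]
finger_gap: -0.0002
grip_force: 2.8
[-0.1513  0.0635  0.1432] [-2.53161154  2.61748403  5.73921354]
```

```bash
python3 nudge.py '[[0,0,0.001,0,0,0],[0,0,0.002,0,0,0],[0,0,0.003,0,0,0],[0,0,0.004,0,0,0],[0,0,0.005,0,0,0]]'
python3 - <<'E'
from h import *
s=env.get_state();print(cook(tip(s)),s["wrist_force"])
E
```

```text
clock: 10.88
tcp_pos: [0.42, -0.1266, 0.1595]
orientation: [0.099, -0.089, 0.991, 0.009]
wrist_force: [-0.3, 0.6, -0.1]
finger_gap: 0.0003
grip_force: 0.1
[-0.1505  0.0633  0.1379] [-0.25803062  0.64942303 -0.1248478 ]
```

Force has gone to zero, so the rocker has snapped over. I'll press a little further to find its stop, then back off and check.

```bash
python3 nudge.py '[[0,0,0.001,0,0,0],[0,0,0.002,0,0,0]]'; python3 nudge.py '[[0,0,-0.005,0,0,0],[0,0,-0.02,0,0,0],[0,0,-0.045,0,0,0],[0,-0.06,-0.045,0,0,0],[0,-0.115,-0.04,0,0,0],[0,-0.115,-0.04,0,0,0]]'
python3 - <<'E'
from h import *
s=env.get_state();print(cook(tip(s)),s["wrist_force"])
c=env.read_camera("scene");t=env.read_camera("top");w=env.read_camera("wrist")
A=cv2.resize(c["image"][260:420,290:450],(600,600),interpolation=cv2.INTER_CUBIC)
cv2.imwrite("pics/s6.png",A[:,:,::-1])
print(go(W(-.148,-.0522,.140),.2))
E
```

```text
clock: 11.12
tcp_pos: [0.4201, -0.1265, 0.159]
orientation: [0.099, -0.089, 0.991, 0.009]
wrist_force: [-10.7, 1.8, 22.0]
finger_gap: -0.0001
grip_force: 12.2
clock: 11.88
tcp_pos: [0.4339, -0.2445, 0.1964]
orientation: [0.099, -0.088, 0.991, 0.008]
wrist_force: [-0.7, -0.1, -0.7]
finger_gap: 0.0001
grip_force: 0.0
[-0.1579 -0.0553  0.1748] [-0.71981985 -0.0965844  -0.70840376]
[-0.0034 -0.0016  0.0361  0.0018 -0.0021 -0.0004]
```

View pics/s6.png

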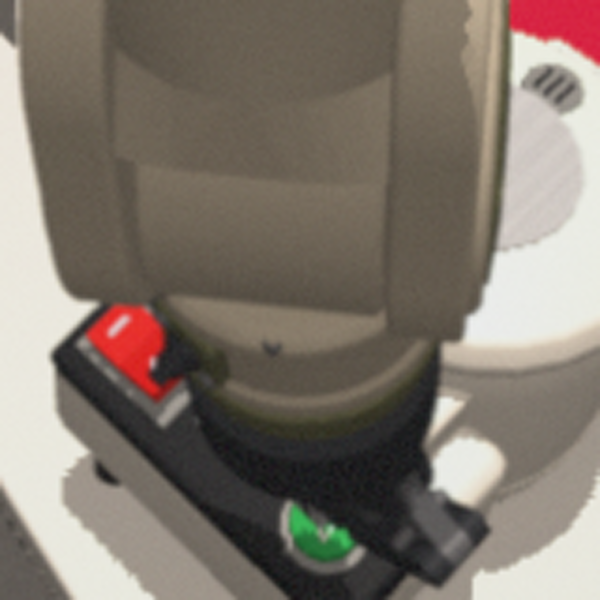

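The rocker's bar end now sits low, and the tips hover over the green key. Next I'll descend to it.

```bash
python3 nudge.py '[[-0.001,-0.001,0.01,0,0,0],[-0.003,-0.0015,0.02,0,0,0],[-0.0034,-0.0015,0.028,0,0,0],[-0.0034,-0.0015,0.031,0,0,0],[-0.0034,-0.0015,0.031,0,0,0]]'
python3 - <<'E'
from h import *
s=env.get_state();print(cook(tip(s)),s["wrist_force"],go(W(-.148,-.0522,.134),.2))
E
```

```text
clock: 12.65
tcp_pos: [0.4427, -0.2404, 0.1669]
orientation: [0.099, -0.09, 0.991, 0.009]
wrist_force: [0.3, 0.3, -0.3]
finger_gap: -0.0003
grip_force: 0.0
[-0.1485 -0.0528  0.1454] [ 0.25086507  0.25796175 -0.2704394 ] [ 0.0018  0.0006  0.0112  0.0006 -0.0013  0.0004]
```

```bash
python3 nudge.py '[[0.001,0,0.005,0,0,0],[0.002,0,0.008,0,0,0],[0.002,0,0.010,0,0,0],[0.002,0,0.012,0,0,0],[0.002,0,0.0135,0,0,0],[0.002,0,0.015,0,0,0]]'
python3 - <<'E'
from h import *
s=env.get_state();print(cook(tip(s)),s["wrist_force"])
E
```

```text
clock: 13.4
tcp_pos: [0.4437, -0.2405, 0.1522]
orientation: [0.099, -0.09, 0.991, 0.009]
wrist_force: [-2.9, 0.6, 1.4]
finger_gap: 0.0001
grip_force: 1.6
[-0.1475 -0.0531  0.1307] [-2.88841672  0.56836034  1.44619178]
```

```bash
python3 nudge.py '[[0,0,0.001,0,0,0],[0,0,0.002,0,0,0],[0,0,0.003,0,0,0],[0,0,0.003,0,0,0]]'
python3 - <<'E'
from h import *
s=env.get_state();print(cook(tip(s)),s["wrist_force"])
E
```

```text
clock: 13.9
tcp_pos: [0.444, -0.2405, 0.1508]
orientation: [0.099, -0.089, 0.991, 0.008]
wrist_force: [-9.2, 2.5, 15.9]
finger_gap: 0.0004
grip_force: 8.9
[-0.1472 -0.0532  0.1293] [-9.20376213  2.47861813 15.92603201]
```

```bash
python3 nudge.py '[[0,0,0.0005,0,0,0],[0,0,-0.004,0,0,0],[0,0,-0.02,0,0,0],[0,0,-0.06,0,0,0],[0.03,0.0,-0.10,0,0,0],[0.09,0,-0.12,0,0,0],[0.09,0.06,-0.12,0,0,0],[0.09,0.12,-0.12,0,0,0]]'
python3 nudge.py '[[0,0.06,0,0,0,0],[0,0.12,0,0,0,0],[0,0.18,0,0,0,0],[0,0.24,0,0,0,0],[0,0.24,0,0,0,0]]'
python3 - <<'E'
from h import *
s=env.get_state();print(s["tcp_pos"],s["wrist_force"])
c=env.read_camera("scene");t=env.read_camera("top")
A=cv2.resize(c["image"][240:440,290:490],(600,600),interpolation=cv2.INTER_CUBIC)
cv2.imwrite("pics/s7.png",A[:,:,::-1])
print(tri(c,blob(c,"g",(345,370,415,425))[0],t,blob(t,"g",(455,270,495,305))[0]))
E
```

```text
clock: 14.9
tcp_pos: [0.3118, -0.1429, 0.249]
orientation: [0.1, -0.086, 0.991, 0.009]
wrist_force: [2.1, 1.0, 0.7]
finger_gap: -0.0
grip_force: 0.0
clock: 15.52
tcp_pos: [0.2684, 0.0971, 0.2492]
orientation: [0.1, -0.094, 0.991, 0.01]
wrist_force: [0.3, -0.1, 0.1]
finger_gap: 0.0
grip_force: 0.0
[0.26844625 0.09708943 0.24916819] [ 0.27874305 -0.12184932  0.08007599]
(array([ 0.44703693, -0.23927037,  0.13554369]), np.float64(0.00010209444506881073))
```

View pics/s7.png

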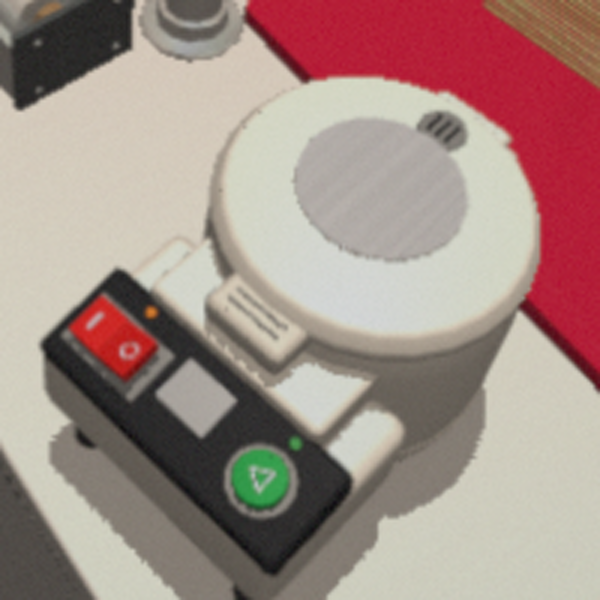

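The lid is shut and latched, and the rocker's ring end at (130,350) now stands raised, so it is on. The key is back out at the same position as before, and the cooker has not moved.

```bash
python3 -c "
from workcell import env
print(env.hand_in())"
```

```text
the job is handed in; nothing more can be done
None
```

The job is handed in: the lid is latched shut, the rocker is on, and the start key was pressed fully in and came back, with the cooker and the things around it not moved, at about 16 s of the 58 s allowed.

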